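# Tray up a cuckoo clock's loose parts

### The arm

A 6-joint arm with a two-finger parallel gripper is mounted at the origin on the work surface. World frame = base frame: x ahead of the robot, y to its left, z up, the work surface at z = 0. Lengths are in mm, angles in rad, forces in N, time in s.
With the tool pointing down it reaches from about 250 to 725 mm from the base axis. Payload 4 kg.
Tool frame: the origin (TCP) lies on the centre line of the jaws, within the pads' length; the fingertips stand 14 mm ahead of it and the grasp point (between the pads) lies 5 mm behind it (tips_ahead is the distance from the TCP to the fingertips, in mm); x points along the fingers, z is the direction in which the jaws open and shut, and the axes are right-handed (so a half turn about x gives the same grasp; the last joint's range is limited). The gripper opens to 85 mm and grips with 20 to 120 N. Pads are 22 mm wide; open, the fingers measure 114 mm over their backs; the gripper's body (76 mm by 85 mm) begins 54 mm behind the grasp point. The pads swing forward as they close: fully open they stand 13 mm farther back than shut.
Start: joints at [1.29, 0.241, 0.005, 1.335, 0, 1.571], TCP at [138.56, 480.417, 245.306] pointing down, gripper open.
Joint ranges: [-2.72, 2.72], [-1.05, 1.87], [-1.09, 1.28], [-1.99, 2.15], [-1.42, 1.44], [-3.14, 3.14]. Speed limits (rad/s): [2.79, 2.79, 3.14, 3.14, 3.14, 3.14].

### API

Orientations are given as [roll, pitch, yaw] about the fixed x, y, z axes, in that order (R = Rz(yaw) Ry(pitch) Rx(roll)).
In Python, from workcell import * gives the robot as it stands. The module is installed in compiled form; this text tells all that it offers.
- The arm moves only by the shell command python3 -m pendant 'ROWS' [FORCE]. ROWS is JSON, a list that holds one entry, the list of rows, each a list of 7 numbers: the shift along the tool's x, y, z in mm, then the turn, a rotation vector about the tool's x, y, z in degrees, then the finger opening in mm, from 0 to 85.4. In form: [[[tx, ty, tz, wx, wy, wz, gripper], ...]]. A call has 1 to 10 rows; each row is the pose to reach, as a shift and turn from the pose measured when the call began, along the tool's axes at that moment; what a row does not reach only later rows make up. A row lasts 1/10 s, in which the tool goes at most 50 mm and 8.59 degrees, less where a joint would pass 70% of its speed; a pose out of reach is approached as far as the arm can. A call with a gripper value outside its range is refused whole. The fingers move at their own pace and stop on an object; FORCE is the grip in N (left out, the last holds). Time passes only in rows, so rows that repeat a pose let the fingers close. It gives the time, the measured TCP pose, the force and the opening at its end, in the units of the state.
- read_state(): the state, without advancing time (a new reading comes with each control period).
- capture(name): name is "scene" or "top" or "wrist"; returns the picture (480x640x3 uint8, blue, green, red); there is no depth.
- calibration(name): a dict with "camera_matrix" (3x3 intrinsics, pixels), "view" (4x4, takes a point from world to camera coordinates); the wrist camera has in their place "hand_eye" (4x4, takes a point from camera to tool coordinates, whose origin is the TCP and whose axes are the tool frame's). Camera axes: x right, y down, z forward; pixel columns grow to the right and rows downward; lengths in mm; the calibration is good to about 2 mm. A picture is of the moment at which its call begins: read the wrist's pose just before it. calibration takes no time and is no camera call.
- sign_off(): hands the job in, once; it reports no verdict.
The state is a dict: "time": time; "qpos": joint angles; "dq": joint speeds; "tau": joint torques, N m; "tcp_pos": TCP position; "tool_rot": TCP orientation; "force": force on the tool from outside, world axes, zero at the start; "wrist_torque": the same for the moment, N m; "opening": finger opening in mm.
Only numpy, scipy, OpenCV 4.12 (cv2) and the standard library are available. Lean on these libraries where they do the work, as an engineer would, in place of code of your own. Each camera call takes 0.05 s, during which the arm holds its last target. There are 200 camera calls.

### The job

Gather the cuckoo clock's loose parts into the job tray on the bench: one small cone weight in each of the two equal bays, the leaf-bob pendulum in the undivided full-length bay, and the carved bird top piece in the long bay next to the clock hands. Everything lies lengthwise on the floor of its own bay, the pendulum and the top piece flat with the carved side up. The big cone weight and the round-bob pendulum belong to other clocks: leave them where they lie.

Things in the scene. Friction and masses are not known exactly. Their poses are not given: they have to be found in the camera images.
- weight_a_center (a point): small cone weight: brown cast spruce-cone clock weight lying on its side, 98 mm long along its y with an 11 mm wire loop at +y, 36 mm across and high (faceted, does not roll by itself), 280 g. Point: middle of the length, 18 mm above its support, z up. Grip here across x: full thickness from y -35 to +23 mm.
- weight_b_center (a point): the second small cone weight, identical to weight_a (interchangeable); same point and axes.
- weight_big_center (a point): look-alike, stays where it lies: a larger cone weight of the same form, for another clock, 123 mm long along its y, 47 mm across and high, 620 g. Point: middle of its length, 23 mm above the bench.
- pendulum_leaf_center (a point): the clock's pendulum lying flat: dark wood rod 9 mm wide and thick, 184 mm long over all along its y, brass hanger at +y, carved pointed leaf bob 42 mm wide, 11 mm thick at y -33 to -89 mm, 40 g. Point: about the middle of the length, on the rod, 4.5 mm above its support, z up. Grip the rod here across x (balance point about 25 mm towards the bob).
- pendulum_round_center (a point): look-alike, stays where it lies: a pendulum with the same rod but a plain round disc bob 50 mm across, for another clock. Point and axes as for the leaf pendulum.
- crest_center (a point): the clock's carved wooden top piece lying flat on its back: 150 mm long along its y, 50 mm wide along x, leaves and scrolls 12 mm thick; in the middle a carved bird rises to 34 mm above the back, its body 24 mm wide (x), 46 mm long (y): grip the bird across x. 90 g. Point: the middle, 17 mm above its support, z up.
- insert_weights: plywood insert, grey felt floor, 82 x 240 mm (long side its y), one of three side by side in random order in a low tray (rim 22 mm above the bench). Fixed. Origin: centre of underside, 6 mm above the bench, z up; felt 4 mm, 4 mm thick rims 14 mm above origin. Divider in the middle: two equal bays 74 x 114 mm centred at y +59 and -59 mm, one small weight lengthwise in each.
- insert_pendulum: plywood insert, grey felt floor, 82 x 240 mm (long side its y), one of three side by side in random order in a low tray (rim 22 mm above the bench). Fixed. Origin: centre of underside, 6 mm above the bench, z up; felt 4 mm, 4 mm thick rims 14 mm above origin. One undivided bay 74 x 232 mm on its origin: the leaf pendulum lengthwise, either way round.
- insert_crest: plywood insert, grey felt floor, 82 x 240 mm (long side its y), one of three side by side in random order in a low tray (rim 22 mm above the bench). Fixed. Origin: centre of underside, 6 mm above the bench, z up; felt 4 mm, 4 mm thick rims 14 mm above origin. Small bay at -y holds the clock's hands; long bay 74 x 170 mm centred at y +31 mm: top piece lengthwise, either way round.
There are look-alikes about, which are no part of the job. Leave any orange or red look-alike of the part that bears crest_center alone.

How it is judged:
By the outcome, as a careful person would: the job done as asked, in the order asked, and still so for the second after the job is handed in, with the robot touching nothing.
It also fails if it takes over 90 s, if anything falls off the work surface, if the arm or the gripper's body presses on something with over 40 N, if the wrist force passes 120 N, or if a joint passes its speed limit or range.

## Working session

There is one attempt and no reset: what is moved stays moved. The work goes in short steps, Python scripts to look and compute and a shell command to move; the robot and the scene stay as the last step left them, time stands still between calls to the robot, and variables do not carry over. Pictures are saved under pics/ and viewed, about 12 in all and at most 16, crops included, and the job is handed in when it is done.

```bash
mkdir -p pics
python3 - <<'E'
from workcell import *
import cv2,numpy as np
for n in("top","scene"):
    cv2.imwrite(f"pics/{n}0.png",capture(n)); c=calibration(n); print(n,np.round(c["camera_matrix"],1).tolist(),np.round(c["view"],3).tolist())
print(np.round(calibration("wrist")["hand_eye"],3).tolist(),np.round(calibration("wrist")["camera_matrix"],1).tolist())
print(read_state())
E
```

```text
top [[442.0, 0.0, 319.5], [0.0, 442.0, 239.3], [0.0, 0.0, 1.0]] [[0.022, -1.0, 0.019, -73.665], [-0.987, -0.024, -0.158, 477.915], [0.158, -0.016, -0.987, 945.018], [0.0, 0.0, 0.0, 1.0]]
scene [[520.1, 0.0, 328.5], [0.0, 520.1, 241.1], [0.0, 0.0, 1.0]] [[-0.278, 0.961, 0.001, 191.37], [0.78, 0.226, -0.583, -322.365], [-0.56, -0.161, -0.812, 1380.237], [0.0, 0.0, 0.0, 1.0]]
[[0.001, -0.3, 0.954, -128.87], [0.001, -0.954, -0.3, 76.293], [1.0, 0.001, -0.0, 0.699], [0.0, 0.0, 0.0, 1.0]] [[333.8, 0.0, 317.5], [0.0, 333.8, 246.7], [0.0, 0.0, 1.0]]
{'time': 0.1, 'qpos': array([1.29002003e+00, 2.41355182e-01, 3.85635027e-03, 1.33518725e+00,
       1.33811099e-05, 1.57083680e+00]), 'dq': array([ 0.00117014, -0.00188125,  0.00326256,  0.00214465, -0.00062767,
        0.00057223]), 'tau': array([-3.46801298e-04, -3.73137081e+01,  2.53010184e+01,  1.08383151e-02,
       -1.35660503e-05, -5.16565990e-06]), 'tcp_pos': array([138.39868656, 479.90678151, 244.49219076]), 'tool_rot': array([ 3.13455238,  1.56890653, -1.85865339]), 'force': array([ 0.00953245,  0.51952148, -0.27552536]), 'wrist_torque': array([ 0.04701354, -0.0163073 ,  0.0039683 ]), 'opening': 85.02209293769576}
```

View pics/top0.png

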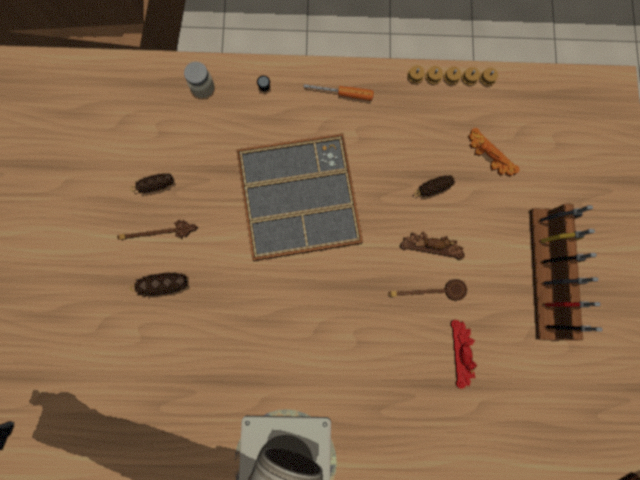

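View pics/scene0.png

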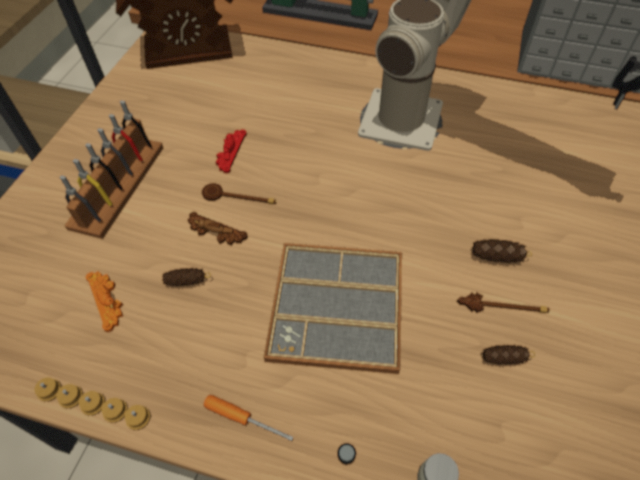

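The only brown candidates on the bench are:
- **Weights:** cones at top (155,183), (436,186) and (162,284). The last is about 1.3 times longer, so it is the big one.
- **Pendulums:** (158,230) has the pointed leaf bob and (430,291) has the round bob.
- **Crests:** (432,245) is brown. The orange one at (493,152) and the red one at (464,353) are excluded.
- **Inserts:** far is crest (hands on the right), middle is pendulum, near is weights.

I'll confirm these in enlarged crops.

```bash
cat > h.py <<'E'
from workcell import *
import cv2,numpy as np
from scipy.spatial.transform import Rotation as R
def w2(name,px,z):
    c=calibration(name);K=np.array(c["camera_matrix"]);V=np.array(c["view"]) if "view" in c else None
    if V is None:
        s=read_state();T=np.eye(4);T[:3,:3]=R.from_euler("xyz",s["tool_rot"]).as_matrix();T[:3,3]=s["tcp_pos"]
        C=T@np.array(c["hand_eye"])
    else: C=np.linalg.inv(V)
    d=C[:3,:3]@np.linalg.inv(K)@np.array([px[0],px[1],1.]);o=C[:3,3]
    return o+d*(z-o[2])/d[2]
E
python3 - <<'E'
import cv2,numpy as np
a=cv2.imread("pics/top0.png")
f=lambda u0,u1,v0,v1,s:cv2.resize(a[v0:v1,u0:u1],None,fx=s,fy=s,interpolation=cv2.INTER_CUBIC)
cv2.imwrite("pics/c1.png",np.hstack([f(110,210,160,310,4),f(385,485,160,310,4)]))
cv2.imwrite("pics/c2.png",f(230,370,125,265,4))
E
```

```text
(no output)
```

View pics/c1.png

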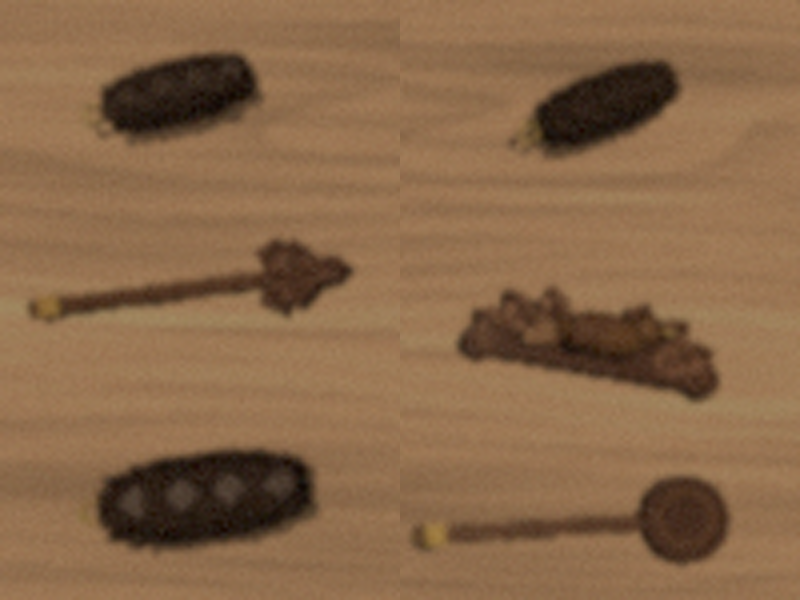

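View pics/c2.png

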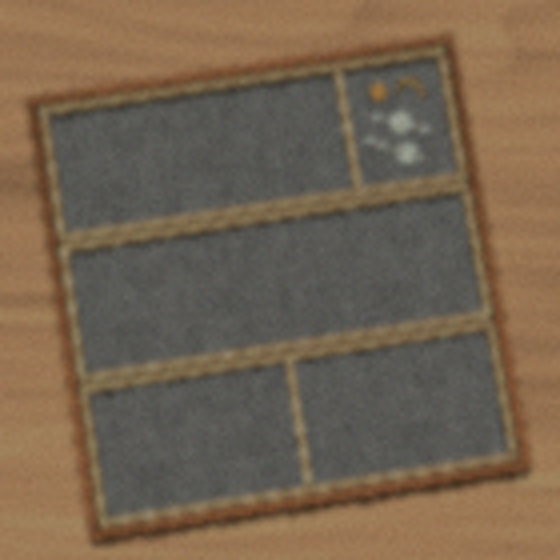

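The crops confirm it. Left column: small cone at the top with its loop at the left, leaf pendulum with its hanger at the left, and big cone. Right column: small cone with its loop at the left, brown crest with the bird at about (605,330), and round pendulum. In the tray, far to near: crest insert (hands at right), undivided, two equal bays.

Run:
```python
from h import *
C=np.linalg.inv(np.array(calibration("top")["view"]));print("cam",C[:3,3].round())
L=lambda x,y:((x+.5)/4-.5+110,(y+.5)/4-.5+160)
Rr=lambda x,y:((x-400+.5)/4-.5+385,(y+.5)/4-.5+160)
T=lambda x,y:((x+.5)/4-.5+230,(y+.5)/4-.5+125)
def seg(n,a,b,z):
    p,q=w2("top",a,z),w2("top",b,z);d=p-q
    print(n,"mid",((p+q)/2).round(1)[:2],"len",np.hypot(*d[:2]).round(1),"ang(+y end dir)",np.degrees(np.arctan2(d[1],d[0])).round(1))
seg("wA body",L(103,109),L(257,80),18)
seg("wB body",Rr(540,130),Rr(678,78),18)
seg("leaf",L(30,310),L(352,270),5)
seg("leafrod",L(60,306),L(260,281),5)
seg("big",L(100,505),L(313,480),23)
seg("crest ends",Rr(460,340),Rr(718,385),6)
seg("crest edge",Rr(500,354),Rr(660,384),3)
seg("bird",Rr(558,330),Rr(650,335),24)
seg("round",Rr(415,538),Rr(728,518),5)
def bay(n,*ps):
    q=np.array([w2("top",T(*p),14)[:2] for p in ps]);e=(q[0]-q[1]+q[3]-q[2])/2
    s=(q[0]-q[3]+q[1]-q[2])/2
    print(n,q.mean(0).round(1),"len",np.hypot(*e).round(1),"wid",np.hypot(*s).round(1),"ang",np.degrees(np.arctan2(e[1],e[0])).round(1))
bay("crest",(50,115),(335,72),(357,188),(65,232))
bay("pend",(72,250),(462,195),(487,318),(87,372))
bay("wL",(92,395),(288,362),(305,483),(105,515))
bay("wR",(300,358),(487,332),(512,455),(312,482))
bay("tray",(30,102),(452,38),(527,470),(97,540))
s=read_state();print(R.from_euler("xyz",s["tool_rot"]).as_matrix().round(3),s["time"])
```

```text
cam [ 324.  -47. 1010.]
wA body mid [604.1 319.3] len 88.8 ang(+y end dir) 102.8
wB body mid [ 616.2 -333.9] len 88.1 ang(+y end dir) 112.4
leaf mid [492.4 308.4] len 183.5 ang(+y end dir) 98.7
leafrod mid [489.9 326.1] len 113.8 ang(+y end dir) 98.8
big mid [376.1 284.7] len 117.0 ang(+y end dir) 98.1
crest ends mid [ 465.6 -322.5] len 150.5 ang(+y end dir) 81.4
crest edge mid [ 462.1 -318. ] len 93.7 ang(+y end dir) 80.7
bird mid [ 480.4 -326.5] len 52.4 ang(+y end dir) 88.3
round mid [ 370.6 -311.3] len 179.4 ang(+y end dir) 94.9
crest [663.4  33. ] len 170.6 wid 72.0 ang 100.6
pend [585.1 -13.6] len 230.8 wid 73.9 ang 99.6
wL [492.9  29.5] len 114.1 wid 70.4 ang 100.9
wR [514.4 -87.3] len 112.2 wid 72.8 ang 99.4
tray [585.2 -13.1] len 249.6 wid 262.5 ang 100.7
[[-0.001 -0.961  0.277]
 [-0.002  0.277  0.961]
 [-1.     0.    -0.002]] 0.1
```

The tray centre is about (585,-13) with its length axis at 100.3°. Next I'll add a goal-to-row helper and go above weight A.

```bash
cat > g.py <<'E'
import sys
from h import *
def goal(x,y,z,jaw):
    s=read_state();M=R.from_euler("xyz",s["tool_rot"]).as_matrix()
    best=None
    for k in(0,180):
        a=np.radians(jaw+k);zt=np.array([np.cos(a),np.sin(a),0]);xt=np.array([0,0,-1.]);N=np.c_[xt,np.cross(zt,xt),zt]
        v=np.degrees(R.from_matrix(M.T@N).as_rotvec())
        if best is None or np.linalg.norm(v)<np.linalg.norm(best):best=v
    print("t",np.round(s["time"],2),"tcp",s["tcp_pos"].round(1),"F",s["force"].round(1),"op",round(s["opening"],1),"q6",s["qpos"][5].round(2))
    print("row",(M.T@(np.array([x,y,z])-s["tcp_pos"])).round(1).tolist(),best.round(1).tolist())
if __name__=="__main__": goal(*map(float,sys.argv[1:5]))
E
python3 g.py 604 319 150 12.8
```

```text
t 0.1 tcp [138.4 479.9 244.5] F [ 0.   0.5 -0.3] op 85.0 q6 1.57
row [94.5, -492.0, -25.4] [61.1, -0.1, 0.1]
```

```bash
python3 -m pendant '[[[94.5,-492,-25.4,61.1,-0.1,0.1,60],[94.5,-492,-25.4,61.1,-0.1,0.1,60],[94.5,-492,-25.4,61.1,-0.1,0.1,60],[94.5,-492,-25.4,61.1,-0.1,0.1,60],[94.5,-492,-25.4,61.1,-0.1,0.1,60],[94.5,-492,-25.4,61.1,-0.1,0.1,60],[94.5,-492,-25.4,61.1,-0.1,0.1,60],[94.5,-492,-25.4,61.1,-0.1,0.1,60],[94.5,-492,-25.4,61.1,-0.1,0.1,60],[94.5,-492,-25.4,61.1,-0.1,0.1,60]]]'; python3 g.py 604 319 150 12.8
```

```text
time: 1.1
tcp_pos: [603.8, 318.4, 149.3]
tool_rot: [2.826, 1.569, 3.049]
force: [0.2, 0.4, -0.1]
opening: 60.1
t 1.1 tcp [603.8 318.4 149.3] F [ 0.2  0.4 -0.1] op 60.1 q6 1.83
row [-0.7, 0.5, 0.3] [0.0, -0.1, -0.0]
```

Run:
```python
from h import *
cv2.imwrite("pics/w1.png",capture("wrist"))
c=calibration("wrist");H=np.array(c["hand_eye"]);K=np.array(c["camera_matrix"])
s=read_state();M=np.eye(4);M[:3,:3]=R.from_euler("xyz",s["tool_rot"]).as_matrix();M[:3,3]=s["tcp_pos"]
V=np.linalg.inv(M@H)
for p in((604.1,319.3,18),(594.5,361.5,18),(613.8,277,18)):
    q=K@(V@np.r_[p,1])[:3];print(p,(q[:2]/q[2]).round(0))
```

```text
(604.1, 319.3, 18) [311. 234.]
(594.5, 361.5, 18) [310. 179.]
(613.8, 277, 18) [311. 284.]
```

View pics/w1.png

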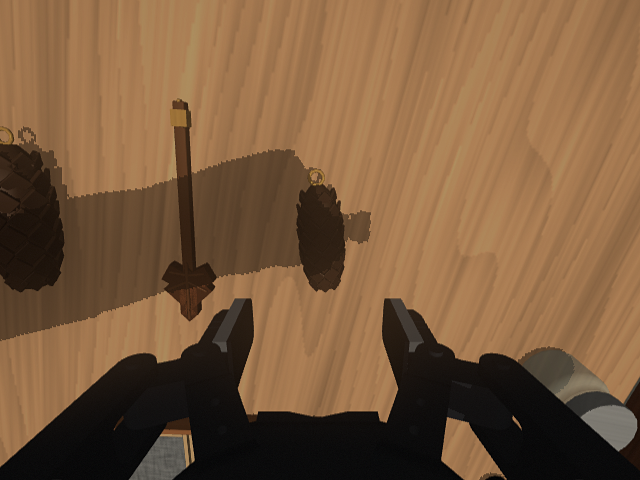

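Run:
```python
from h import *
print(np.array(calibration("wrist")["hand_eye"]).round(5).tolist())
s=read_state();print(s["tcp_pos"],s["tool_rot"],R.from_euler("xyz",s["tool_rot"]).as_matrix().round(4).tolist())
for p in((318,183),(323,290),(321,237),(318,300)):print(p,w2("wrist",p,18).round(1))
for p in((180,104),(186,255),(190,318)):print("leaf",p,w2("wrist",p,5).round(1))
```

```text
[[0.00025, -0.30033, 0.95384, -128.87028], [0.00105, -0.95383, -0.30033, 77.09856], [1.0, 0.00107, 8e-05, 0.65564], [0.0, 0.0, 0.0, 1.0]]
[610.20296862 313.91092487 144.89171104] [-1.67819733  1.56689563 -1.46159864] [[0.0004, -0.2149, 0.9766], [-0.0039, 0.9766, 0.2149], [-1.0, -0.0039, -0.0004]]
(318, 183) [601.1 359.7  18. ]
(323, 290) [624.4 274.1  18. ]
(321, 237) [612.6 318.8  18. ]
(318, 300) [622.3 264.1  18. ]
leaf (180, 104) [488.8 392.8   5. ]
leaf (186, 255) [504.9 274.8   5. ]
leaf (190, 318) [514.4 215.    5. ]
```

Run:
```python
from h import *
for i in range(3):
    s=read_state();print(s["time"],s["tcp_pos"].round(1),s["dq"].round(3))
capture("top")
s=read_state();print(s["time"],s["tcp_pos"].round(1),s["dq"].round(3))
c=calibration("wrist");H=np.array(c["hand_eye"]);K=np.array(c["camera_matrix"])
M=np.eye(4);M[:3,:3]=R.from_euler("xyz",[2.826,1.569,3.049]).as_matrix();M[:3,3]=[603.8,318.4,149.3]
C=M@H
def w(p,z):
    d=C[:3,:3]@np.linalg.inv(K)@np.r_[p,1.];return (C[:3,3]+d*(z-C[2,3])/d[2]).round(1)
for p in((318,183),(323,290),(321,237)):print(p,w(p,18))
for p in((180,104),(186,255),(190,318)):print(p,w(p,5))
```

```text
1.15 [610.2 313.9 144.9] [ 0.038 -0.06  -0.164  0.003  0.015  0.101]
1.15 [610.2 313.9 144.9] [ 0.038 -0.06  -0.164  0.003  0.015  0.101]
1.15 [610.2 313.9 144.9] [ 0.038 -0.06  -0.164  0.003  0.015  0.101]
1.2 [606.3 315.2 145.1] [ 0.068 -0.073 -0.072  0.03   0.052  0.032]
(318, 183) [594.2 364.2  18. ]
(323, 290) [618.4 277.3  18. ]
(321, 237) [606.2 322.6  18. ]
(180, 104) [479.6 397.1   5. ]
(186, 255) [496.9 277.2   5. ]
(190, 318) [507.1 216.7   5. ]
```

The wrist view shows the small cone at (321,237) with loop at (318,175). The result is (606,321) at 105°, against (604,319) at 103° from the top view, so I'll use (605,320) at 104°. The arm was still settling, so I'll add settle rows.

```bash
python3 g.py 605 320 18 14
```

```text
t 1.2 tcp [606.3 315.2 145.1] F [-1.4  0.  -0.5] op 60.1 q6 1.83
row [127.1, 5.3, 0.3] [-1.6, -0.3, 0.1]
```

```bash
python3 -m pendant '[[[10,5.3,0.3,-1.6,-0.3,0.1,60],[30,5.3,0.3,-1.6,-0.3,0.1,60],[55,5.3,0.3,-1.6,-0.3,0.1,60],[80,5.3,0.3,-1.6,-0.3,0.1,60],[97,5.3,0.3,-1.6,-0.3,0.1,60],[97,5.3,0.3,-1.6,-0.3,0.1,60]]]'; python3 g.py 605 320 18 14
```

```text
time: 1.8
tcp_pos: [601.1, 320.0, 44.3]
tool_rot: [-2.827, 1.564, -2.58]
force: [0.2, -0.7, -0.7]
opening: 60.0
t 1.8 tcp [601.1 320.   44.3] F [ 0.2 -0.7 -0.7] op 60.0 q6 1.81
row [26.3, -0.9, 4.0] [0.2, -0.4, 0.1]
```

```bash
python3 -m pendant '[[[8,-0.9,3,0.2,-0.4,0.1,60],[16,-0.9,3,0.2,-0.4,0.1,60],[23,-0.9,3,0.2,-0.4,0.1,60],[26,-0.9,3,0.2,-0.4,0.1,60],[26,-0.9,3,0.2,-0.4,0.1,60],[26,-0.9,3,0.2,-0.4,0.1,30],[26,-0.9,3,0.2,-0.4,0.1,30],[26,-0.9,3,0.2,-0.4,0.1,30],[26,-0.9,3,0.2,-0.4,0.1,30],[26,-0.9,3,0.2,-0.4,0.1,30]]]' 50; python3 g.py 605 320 18 14
```

```text
time: 2.8
tcp_pos: [605.1, 320.0, 19.4]
tool_rot: [-0.027, 1.568, 0.217]
force: [1.3, 0.2, 4.5]
opening: 35.0
t 2.8 tcp [605.1 320.   19.4] F [1.3 0.2 4.5] op 35.0 q6 1.81
row [1.4, 0.0, -0.1] [-0.0, 0.2, 0.0]
```

```bash
python3 -m pendant '[[[-20,0,0,0,0.2,0,30],[-50,0,0,0,0.2,0,30],[-80,0,0,0,0.2,0,30],[-100,0,0,0,0.2,0,30],[-100,0,0,0,0.2,0,30]]]' 50; python3 g.py 494.5 25 115 10.3
```

```text
time: 3.3
tcp_pos: [605.9, 320.7, 122.0]
tool_rot: [0.334, 1.567, 0.578]
force: [0.2, 0.9, -3.5]
opening: 35.4
t 3.3 tcp [605.9 320.7 122. ] F [ 0.2  0.9 -3.5] op 35.4 q6 1.81
row [6.0, -260.1, -179.5] [3.7, 0.2, -0.1]
```

```bash
python3 -m pendant '[[[1,-33,-22,1,0.2,-0.1,30],[2,-72,-50,2,0.2,-0.1,30],[3,-111,-77,3,0.2,-0.1,30],[4,-150,-104,3.7,0.2,-0.1,30],[5,-190,-131,3.7,0.2,-0.1,30],[6,-228,-157,3.7,0.2,-0.1,30],[6,-250,-172,3.7,0.2,-0.1,30],[6,-260,-179.5,3.7,0.2,-0.1,30],[6,-260,-179.5,3.7,0.2,-0.1,30],[6,-260,-179.5,3.7,0.2,-0.1,30]]]' 50; python3 g.py 494.5 25 60 10.3
python3 - <<'E'
from h import *
cv2.imwrite("pics/w2.png",capture("wrist"))
E
```

```text
time: 4.3
tcp_pos: [494.5, 25.8, 114.3]
tool_rot: [2.384, 1.57, 2.564]
force: [-0.6, 0.6, -2.8]
opening: 35.1
t 4.3 tcp [494.5  25.8 114.3] F [-0.6  0.6 -2.8] op 35.1 q6 1.44
row [54.3, -0.8, -0.1] [-0.0, -0.0, -0.0]
```

View pics/w2.png

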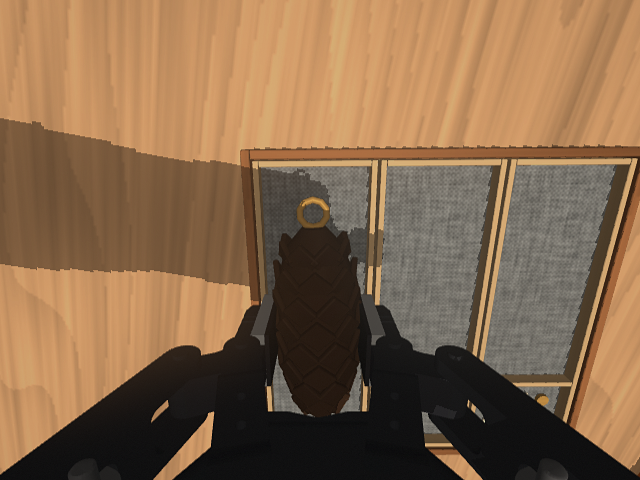

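```bash
cat >> h.py <<'E'
def wp(pos,rot,px,z):
    c=calibration("wrist");K=np.array(c["camera_matrix"]);M=np.eye(4);M[:3,:3]=R.from_euler("xyz",rot).as_matrix();M[:3,3]=pos
    C=M@np.array(c["hand_eye"]);d=C[:3,:3]@np.linalg.inv(K)@np.r_[px,1.];return (C[:3,3]+d*(z-C[2,3])/d[2]).round(1)
E
python3 - <<'E'
from h import *
P=[494.5,25.8,114.3];r=[2.384,1.57,2.564]
D=np.array([np.cos(np.radians(100.3)),np.sin(np.radians(100.3)),0]);X=np.array([D[1],-D[0],0])
o=np.array([585,-13,0])
for n,p,z in(("rim corner out L",(242,151),22),("rim out R top",(637,148),22),("wt/pd rim mid",(380,163),20),("wt/pd rim mid far",(374,270),20),("pd/cr rim mid",(509,163),20),("pd/cr mid low",(475,400),20),("left rim inner",(258,240),20),("div crest",(540,380),20)):
    q=wp(P,r,p,z);print(n,q,"u,v in tray",((q-o)@X).round(1),((q-o)@D).round(1))
for n,p,z in(("loop tip",(313,198),125),("body end",(318,412),125)):
    q=wp(P,r,p,130);print(n,q)
E
```

```text
rim corner out L [434.9  87.5  22. ] u,v in tray -129.7 125.7
rim out R top [681.5 134.6  22. ] u,v in tray 121.3 128.0
wt/pd rim mid [523.5  96.1  20. ] u,v in tray -41.0 118.3
wt/pd rim mid far [536.8  22.8  20. ] u,v in tray -41.0 43.8
pd/cr rim mid [605.9 111.2  20. ] u,v in tray 42.8 118.5
pd/cr mid low [644.4 -73.4  20. ] u,v in tray 47.6 -70.0
left rim inner [452.2  30.1  20. ] u,v in tray -123.0 66.2
div crest [689.3 -45.2  20. ] u,v in tray 96.9 -50.3
loop tip [483.1  83.5 130. ]
body end [501.1  -5.  130. ]
```

The weight is held straight. The rim edges seen by the wrist camera match the tray frame to about 1 mm (weights/pendulum rim at -41, end rim at 118). Descending into the left weight bay.

```bash
python3 g.py 495.3 22 30.5 10.3
```

```text
t 4.35 tcp [494.9  26.2 114.6] F [ 0.2 -0.  -2.8] op 35.3 q6 1.44
row [84.0, -4.2, -0.3] [0.0, -0.0, -0.0]
```

```bash
python3 -m pendant '[[[10,-4,-0.3,0,0,0,30],[28,-4.2,-0.3,0,0,0,30],[46,-4.2,-0.3,0,0,0,30],[60,-4.2,-0.3,0,0,0,30],[70,-4.2,-0.3,0,0,0,30],[76,-4.2,-0.3,0,0,0,30],[80,-4.2,-0.3,0,0,0,30],[83,-4.2,-0.3,0,0,0,30],[84,-4.2,-0.3,0,0,0,30],[84,-4.2,-0.3,0,0,0,30]]]' 50; python3 g.py 495.3 22 30.5 10.3
```

```text
time: 5.35
tcp_pos: [495.6, 22.0, 30.8]
tool_rot: [0.464, 1.57, 0.644]
force: [-0.2, -0.2, -3.8]
opening: 34.8
t 5.35 tcp [495.6  22.   30.8] F [-0.2 -0.2 -3.8] op 34.8 q6 1.43
row [0.3, 0.1, -0.3] [0.0, 0.0, -0.0]
```

```bash
python3 -m pendant '[[[1.2,0,0,0,0,0,30],[1.2,0,0,0,0,0,30],[1.2,0,0,0,0,0,43],[1.2,0,0,0,0,0,43],[1.2,0,0,0,0,0,43],[-3,0,0,0,0,0,43],[-20,0,0,0,0,0,43],[-50,0,0,0,0,0,60],[-80,0,0,0,0,0,60],[-90,0,0,0,0,0,60]]]' 50
python3 - <<'E'
from h import *
cv2.imwrite("pics/w3.png",capture("wrist"))
E
python3 g.py 616 -334 130 22.4
```

```text
time: 6.35
tcp_pos: [497.8, 22.1, 124.3]
tool_rot: [-0.083, 1.564, 0.097]
force: [0.4, -0.2, -0.2]
opening: 60.2
t 6.4 tcp [498.   22.1 124.6] F [0.4 0.2 1. ] op 60.0 q6 1.43
row [-4.8, -371.5, 52.2] [-12.1, 0.4, 0.1]
```

View pics/w3.png

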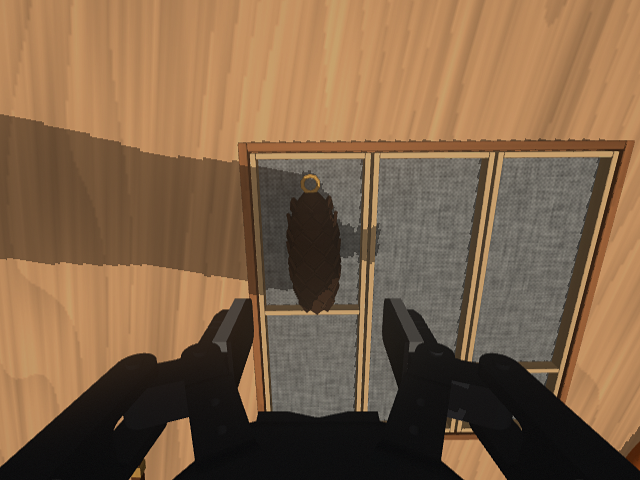

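Run:
```python
from h import *
P=[497.8,22.1,124.3];r=[-0.083,1.564,0.097]
D=np.array([np.cos(np.radians(100.3)),np.sin(np.radians(100.3)),0]);X=np.array([D[1],-D[0],0])
o=np.array([585,-13,0])
for n,p,z in(("loop tip",(311,173),28),("end",(318,313),28),("end",(318,313),20),("rim",(311,155),20),("divider",(280,312),20),("rim wt/pd",(369,240),20)):
    q=wp(P,r,p,z);print(n,q,((q-o)@X).round(1),((q-o)@D).round(1))
```

```text
loop tip [484.6  77.9  28. ] -82.5 107.4
end [507.8 -23.1  28. ] -77.8 3.9
end [508.7 -27.4  20. ] -77.6 -0.5
rim [482.5  88.9  20. ] -82.6 118.6
divider [479.3 -31.8  20. ] -107.4 0.4
rim wt/pd [534.5  37.7  20. ] -40.6 58.9
```

Weight A lies within its bay, spanning about 6 to 107 against bay limits of 2 and 116. Next is weight B.

```bash
python3 -m pendant '[[[-1,-34,5,-2,0.4,0.1,60],[-2,-76,11,-4,0.4,0.1,60],[-3,-120,17,-6,0.4,0.1,60],[-4,-165,23,-8,0.4,0.1,60],[-5,-210,30,-10,0.4,0.1,60],[-5,-255,36,-12,0.4,0.1,60],[-5,-300,42,-12,0.4,0.1,60],[-5,-340,48,-12,0.4,0.1,60],[-5,-362,51,-12,0.4,0.1,60],[-5,-371.5,52,-12,0.4,0.1,60]]]' 50;python3 -m pendant '[[[0,0,0,0,0,0,60],[0,0,0,0,0,0,60]]]'
python3 - <<'E'
from h import *
cv2.imwrite("pics/w4.png",capture("wrist"))
E
python3 g.py 616 -334 19 22.4
```

```text
time: 7.4
tcp_pos: [615.2, -336.3, 127.8]
tool_rot: [2.166, 1.569, 2.554]
force: [0.8, 0.2, -1.0]
opening: 60.4
time: 7.6
tcp_pos: [614.4, -335.2, 126.4]
tool_rot: [2.158, 1.566, 2.546]
force: [0.5, 0.7, -0.1]
opening: 60.5
t 7.65 tcp [ 614.6 -334.8  127. ] F [ 0.2 -0.5  0. ] op 60.3 q6 0.68
row [108.0, -0.2, 1.8] [-0.2, -0.1, -0.2]
```

View pics/w4.png

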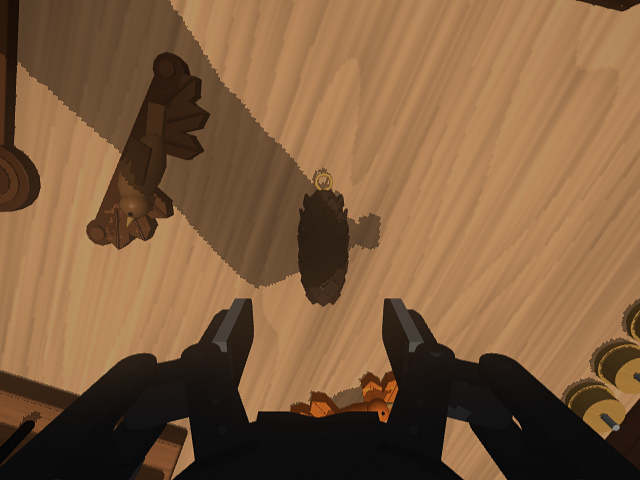

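Run:
```python
from h import *
P=[614.4,-335.2,126.4];r=[2.158,1.566,2.546]
f=lambda p,z:wp(P,r,p,z)
a,b=f((322,190),18),f((324,303),18);print("B",(a+b)/2,np.linalg.norm(a-b),np.degrees(np.arctan2(*(a-b)[1::-1])), "loop",f((323,170),18))
print("orange",f((350,380),20))
for n,p,z in(("ends",((168,54),(96,236)),6),("edge",((152,80),(92,228)),3),("bird",((160,145),(130,215)),26)):
    a,b=f(p[0],z),f(p[1],z);print(n,a,b,(a+b)/2,np.linalg.norm(a-b).round(1),np.degrees(np.arctan2(*(a-b)[1::-1])).round(1))
```

```text
B [ 618.45 -332.9    18.  ] 88.35773876690148 113.5476911066375 loop [ 596.1 -279.4   18. ]
orange [ 683.5 -430.4   20. ]
ends [ 472.4 -249.7    6. ] [ 452.7 -393.3    6. ] [ 462.55 -321.5     6.  ] 144.9 82.2
edge [ 464.9 -269.1    3. ] [ 447.  -389.6    3. ] [ 455.95 -329.35    3.  ] 121.8 81.6
bird [ 490.3 -304.7   26. ] [ 482.5 -358.6   26. ] [ 486.4  -331.65   26.  ] 54.5 81.8
```

```bash
python3 g.py 617.5 -333.5 19 23.2
```

```text
t 7.65 tcp [ 614.6 -334.8  127. ] F [ 0.2 -0.5  0. ] op 60.3 q6 0.68
row [108.0, -0.3, 3.4] [-1.0, -0.1, -0.2]
```

```bash
python3 -m pendant '[[[12,-0.3,3.4,-1,-0.1,-0.2,60],[32,-0.3,3.4,-1,-0.1,-0.2,60],[54,-0.3,3.4,-1,-0.1,-0.2,60],[72,-0.3,3.4,-1,-0.1,-0.2,60],[86,-0.3,3.4,-1,-0.1,-0.2,60],[96,-0.3,3.4,-1,-0.1,-0.2,60],[103,-0.3,3.4,-1,-0.1,-0.2,60],[107,-0.3,3.4,-1,-0.1,-0.2,60],[108,-0.3,3.4,-1,-0.1,-0.2,60],[108,-0.3,3.4,-1,-0.1,-0.2,60]]]' 50; python3 g.py 617.5 -333.5 18.5 23.2
```

```text
time: 8.65
tcp_pos: [617.8, -333.8, 19.5]
tool_rot: [-1.519, 1.57, -1.113]
force: [-0.1, -0.3, 0.3]
opening: 60.1
t 8.65 tcp [ 617.8 -333.8   19.5] F [-0.1 -0.3  0.3] op 60.1 q6 0.67
row [1.0, 0.4, -0.2] [0.0, 0.0, 0.0]
```

```bash
python3 -m pendant '[[[0.5,0.4,-0.2,0,0,0,30],[0.5,0.4,-0.2,0,0,0,30],[0.5,0.4,-0.2,0,0,0,30],[0.5,0.4,-0.2,0,0,0,30],[0.5,0.4,-0.2,0,0,0,30],[-15,0.4,-0.2,0,0,0,30],[-40,0.4,-0.2,0,0,0,30],[-70,0.4,-0.2,0,0,0,30],[-95,0.4,-0.2,0,0,0,30],[-95,0.4,-0.2,0,0,0,30]]]' 50; python3 g.py 516.4 -96.3 115 10.3
```

```text
time: 9.65
tcp_pos: [619.8, -334.5, 119.5]
tool_rot: [-0.914, 1.562, -0.508]
force: [0.5, -1.0, -2.2]
opening: 34.9
t 9.65 tcp [ 619.8 -334.5  119.5] F [ 0.5 -1.  -2.2] op 34.9 q6 0.67
row [2.7, 259.7, -0.9] [13.0, 0.3, 0.3]
```

```bash
python3 -m pendant '[[[1,28,-0.9,2,0.3,0.3,30],[2,64,-0.9,5,0.3,0.3,30],[2,104,-0.9,8,0.3,0.3,30],[2,144,-0.9,11,0.3,0.3,30],[2.7,184,-0.9,13,0.3,0.3,30],[2.7,220,-0.9,13,0.3,0.3,30],[2.7,246,-0.9,13,0.3,0.3,30],[2.7,259,-0.9,13,0.3,0.3,30],[2.7,261.5,-0.9,13,0.3,0.3,30],[2.7,261.5,-0.9,13,0.3,0.3,30]]]' 50; python3 g.py 516.4 -94.2 30 10.3
python3 - <<'E'
from h import *
cv2.imwrite("pics/w5.png",capture("wrist"))
E
```

```text
time: 10.65
tcp_pos: [515.9, -95.0, 114.6]
tool_rot: [-1.261, 1.57, -1.082]
force: [-0.3, 0.1, -2.1]
opening: 35.3
t 10.65 tcp [515.9 -95.  114.6] F [-0.3  0.1 -2.1] op 35.3 q6 1.21
row [84.6, 0.8, 0.6] [-0.0, 0.0, 0.1]
```

View pics/w5.png

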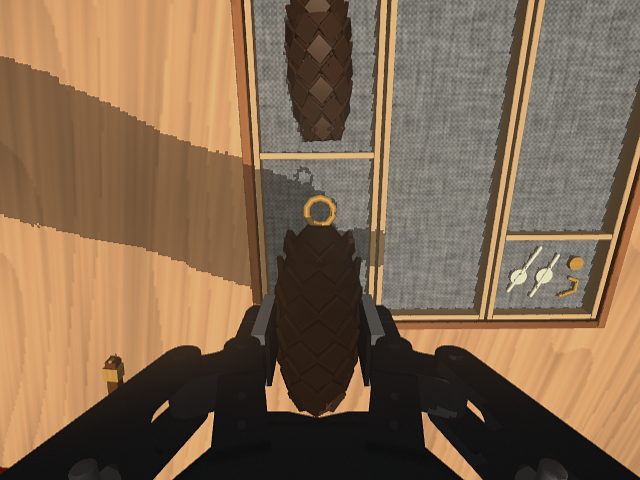

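Weight A lies clear of the divider (its end at v=140, divider at v=156). Weight B is aligned over its bay, so I'll lower it.

```bash
python3 -m pendant '[[[10,0.8,0.6,0,0,0.1,30],[28,0.8,0.6,0,0,0.1,30],[46,0.8,0.6,0,0,0.1,30],[60,0.8,0.6,0,0,0.1,30],[70,0.8,0.6,0,0,0.1,30],[76,0.8,0.6,0,0,0.1,30],[80,0.8,0.6,0,0,0.1,30],[83,0.8,0.6,0,0,0.1,30],[84.5,0.8,0.6,0,0,0.1,30],[84.5,0.8,0.6,0,0,0.1,30]]]' 50; python3 g.py 516.4 -94.2 29.5 10.3
```

```text
time: 11.7
tcp_pos: [517.1, -94.7, 30.6]
tool_rot: [0.115, 1.569, 0.294]
force: [-0.4, -0.3, -2.4]
opening: 35.6
t 11.7 tcp [517.1 -94.7  30.6] F [-0.4 -0.3 -2.4] op 35.6 q6 1.21
row [1.1, 0.6, -0.6] [-0.1, 0.1, -0.0]
```

```bash
python3 -m pendant '[[[1.3,0.6,-0.6,0,0,0,30],[1.5,0.6,-0.6,0,0,0,30],[1.5,0.6,-0.6,0,0,0,43],[1.5,0.6,-0.6,0,0,0,43],[1.5,0.6,-0.6,0,0,0,43],[-3,0.6,-0.6,0,0,0,43],[-20,0.6,-0.6,0,0,0,43],[-50,0.6,-0.6,0,0,0,43],[-80,0.6,-0.6,0,0,0,43],[-90,0.6,-0.6,0,0,0,43]]]' 50; python3 g.py 492 308 120 8.8
```

```text
time: 12.7
tcp_pos: [518.3, -94.6, 124.0]
tool_rot: [-0.261, 1.564, -0.082]
force: [0.7, -0.3, 0.5]
opening: 43.0
t 12.7 tcp [518.3 -94.6 124. ] F [ 0.7 -0.3  0.5] op 43.0 q6 1.21
row [3.6, 400.9, 45.5] [1.4, 0.4, 0.1]
```

```bash
python3 -m pendant '[[[0,34,4,1,0.4,0.1,40],[1,76,9,1,0.4,0.1,40],[1,120,14,1.4,0.4,0.1,40],[2,166,19,1.4,0.4,0.1,40],[2,213,25,1.4,0.4,0.1,40],[3,260,30,1.4,0.4,0.1,40],[3,306,35,1.4,0.4,0.1,40],[3.6,346,40,1.4,0.4,0.1,40],[3.6,374,44,1.4,0.4,0.1,40],[3.6,386,45.5,1.4,0.4,0.1,40]]]' 30; python3 -m pendant '[[[0,0,0,0,0,0,40],[0,0,0,0,0,0,40]]]';python3 - <<'E'
from h import *
cv2.imwrite("pics/w6.png",capture("wrist"))
E
python3 g.py 494.7 293.6 16 8.8
```

```text
time: 13.7
tcp_pos: [493.9, 296.0, 119.3]
tool_rot: [2.642, 1.57, 2.799]
force: [-0.1, 0.0, -1.4]
opening: 40.5
time: 13.9
tcp_pos: [493.5, 295.1, 118.7]
tool_rot: [-2.712, 1.569, -2.555]
force: [-0.8, -0.1, -0.1]
opening: 40.1
t 13.95 tcp [493.7 294.6 118.9] F [0.1 0.4 0.4] op 40.2 q6 1.95
row [102.9, -1.0, 1.0] [0.2, -0.1, 0.0]
```

View pics/w6.png

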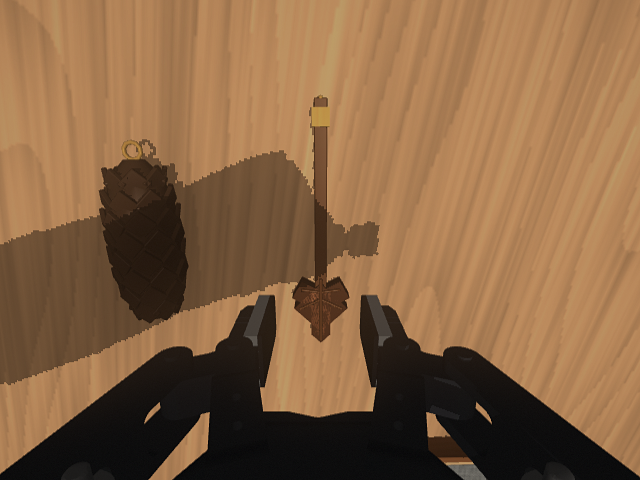

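```bash
python3 - <<'E'
from h import *
P=[493.5,295.1,118.7];r=[-2.712,1.569,-2.555]
a,b,c=[wp(P,r,p,5) for p in((320,96),(321,342),(320.5,278))];print(a,b,c,(a+b)/2,np.linalg.norm(a-b),np.degrees(np.arctan2(*(a-b)[1::-1])))
E
python3 g.py 495.2 293 16 9.0
```

```text
[478.9 400.2   5. ] [509.9 213.7   5. ] [500.2 270.8   5. ] [494.4  306.95   5.  ] 189.05885327061517 99.43741100111137
t 13.95 tcp [493.7 294.6 118.9] F [0.1 0.4 0.4] op 40.2 q6 1.95
row [102.9, -1.7, 1.4] [-0.0, -0.1, 0.0]
```

```bash
python3 -m pendant '[[[12,-1.3,2.3,0,-0.1,0,40],[30,-1.3,2.3,0,-0.1,0,40],[50,-1.3,2.3,0,-0.1,0,40],[68,-1.3,2.3,0,-0.1,0,40],[82,-1.3,2.3,0,-0.1,0,40],[92,-1.3,2.3,0,-0.1,0,40],[99,-1.3,2.3,0,-0.1,0,40],[102,-1.3,2.3,0,-0.1,0,40],[103,-1.3,2.3,0,-0.1,0,40],[103,-1.3,2.3,0,-0.1,0,40]]]' 30; python3 g.py 496.2 293.5 16 9.2
```

```text
time: 14.95
tcp_pos: [496.4, 293.7, 16.3]
tool_rot: [-0.36, 1.57, -0.204]
force: [0.5, -0.6, 0.6]
opening: 40.1
t 14.95 tcp [496.4 293.7  16.3] F [ 0.5 -0.6  0.6] op 40.1 q6 1.95
row [0.3, -0.2, -0.3] [-0.2, 0.1, 0.0]
```

```bash
python3 -m pendant '[[[0.3,0,-0.3,0,0,0,0],[0.3,0,-0.3,0,0,0,0],[0.3,0,-0.3,0,0,0,0],[0.3,0,-0.3,0,0,0,0],[0.3,0,-0.3,0,0,0,0],[0.3,0,-0.3,0,0,0,0],[-15,0,-0.3,0,0,0,0],[-45,0,-0.3,0,0,0,0],[-75,0,-0.3,0,0,0,0],[-90,0,-0.3,0,0,0,0]]]' 40; python3 g.py 587.7 -27.8 105 10.3
```

```text
time: 15.95
tcp_pos: [496.8, 294.2, 108.4]
tool_rot: [0.141, 1.567, 0.298]
force: [-0.2, -0.1, 0.3]
opening: 7.2
t 15.95 tcp [496.8 294.2 108.4] F [-0.2 -0.1  0.3] op 7.2 q6 1.95
row [3.4, -332.2, 39.7] [-1.4, 0.2, -0.0]
```

```bash
python3 -m pendant '[[[0,-26,3,-0.4,0.2,0,0],[1,-60,7,-0.8,0.2,0,0],[1,-100,12,-1.4,0.2,0,0],[2,-142,17,-1.4,0.2,0,0],[2,-184,22,-1.4,0.2,0,0],[3,-226,27,-1.4,0.2,0,0],[3,-266,32,-1.4,0.2,0,0],[3.4,-300,36,-1.4,0.2,0,0],[3.4,-322,38.5,-1.4,0.2,0,0],[3.4,-331,39.7,-1.4,0.2,0,0]]]' 40; python3 -m pendant '[[[0,0,0,0,0,0,0],[0,0,0,0,0,0,0]]]';python3 - <<'E'
from h import *
cv2.imwrite("pics/w7.png",capture("wrist"))
E
python3 g.py 587.5 -26.8 28 10.3
```

```text
time: 16.95
tcp_pos: [587.4, -29.0, 104.1]
tool_rot: [2.873, 1.569, 3.051]
force: [0.9, -0.3, -0.5]
opening: 7.1
time: 17.15
tcp_pos: [586.8, -28.4, 103.6]
tool_rot: [2.74, 1.568, 2.918]
force: [-0.1, -0.1, -0.4]
opening: 7.1
t 17.2 tcp [586.9 -27.9 103.8] F [0.2 0.8 0.6] op 7.2 q6 1.34
row [75.8, 0.9, 1.0] [-0.1, -0.1, -0.1]
```

View pics/w7.png

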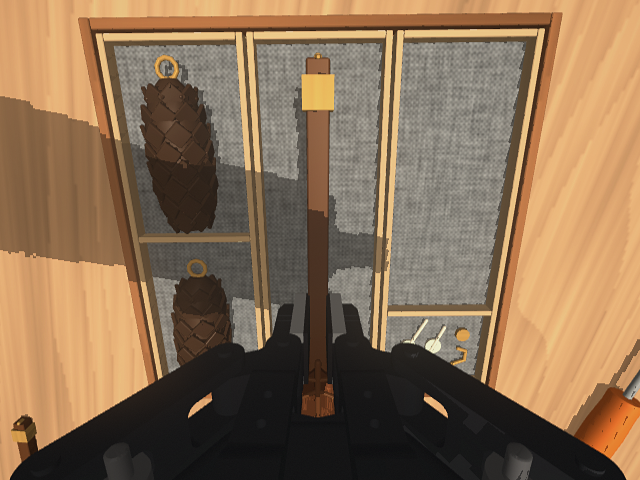

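The pendulum is held level and carved side up, hanger at (318,65), over the middle bay. Lowering.

```bash
python3 -m pendant '[[[10,0.9,0.8,0,0,0,0],[26,0.9,0.8,0,0,0,0],[42,0.9,0.8,0,0,0,0],[54,0.9,0.8,0,0,0,0],[63,0.9,0.8,0,0,0,0],[69,0.9,0.8,0,0,0,0],[73,0.9,0.8,0,0,0,0],[76,0.9,0.8,0,0,0,0],[77,0.9,0.8,0,0,0,0],[77,0.9,0.8,0,0,0,0]]]' 40; python3 g.py 587.5 -26.8 26 10.3
```

```text
time: 18.2
tcp_pos: [587.5, -26.9, 27.0]
tool_rot: [2.666, 1.569, 2.844]
force: [0.3, -0.2, -0.3]
opening: 7.5
t 18.2 tcp [587.5 -26.9  27. ] F [ 0.3 -0.2 -0.3] op 7.5 q6 1.35
row [1.0, 0.1, 0.0] [-0.1, -0.1, -0.1]
```

```bash
python3 -m pendant '[[[0.8,0,0,0,0,0,0],[0.8,0,0,0,0,0,25],[0.8,0,0,0,0,0,25],[0.8,0,0,0,0,0,25],[-3,0,0,0,0,0,25],[-15,0,0,0,0,0,25],[-40,0,0,0,0,0,50],[-70,0,0,0,0,0,50],[-95,0,0,0,0,0,50],[-95,0,0,0,0,0,50]]]' 40; python3 g.py 484 -328 125 -8
```

```text
time: 19.2
tcp_pos: [591.0, -27.1, 127.7]
tool_rot: [-0.154, 1.563, 0.024]
force: [0.4, -0.5, -0.1]
opening: 49.8
t 19.2 tcp [591.  -27.1 127.7] F [ 0.4 -0.5 -0.1] op 49.8 q6 1.35
row [1.8, -277.1, -158.7] [18.2, 0.4, -0.0]
```

```bash
python3 -m pendant '[[[0,-26,-15,2,0.4,0,50],[1,-58,-33,4,0.4,0,50],[1,-95,-54,7,0.4,0,50],[1,-132,-76,10,0.4,0,50],[1,-170,-97,13,0.4,0,50],[1.8,-208,-119,16,0.4,0,50],[1.8,-242,-139,18,0.4,0,50],[1.8,-264,-151,18.2,0.4,0,50],[1.8,-275,-157.5,18.2,0.4,0,50],[1.8,-277,-158.7,18.2,0.4,0,50]]]' 40; python3 -m pendant '[[[0,0,0,0,0,0,50],[0,0,0,0,0,0,50]]]';python3 - <<'E'
from h import *
cv2.imwrite("pics/w8.png",capture("wrist"))
E
python3 g.py 484 -328 28 -8
```

```text
time: 20.2
tcp_pos: [483.4, -328.9, 124.9]
tool_rot: [0.53, 1.57, 0.389]
force: [0.2, 0.3, -0.1]
opening: 50.1
time: 20.4
tcp_pos: [483.8, -327.6, 124.8]
tool_rot: [1.261, 1.57, 1.122]
force: [0.5, -0.3, 0.2]
opening: 49.9
t 20.45 tcp [ 483.9 -327.6  124.8] F [ 0.5 -0.3  0.4] op 49.8 q6 1.11
row [96.8, -0.5, 0.1] [0.0, 0.0, -0.1]
```

View pics/w8.png

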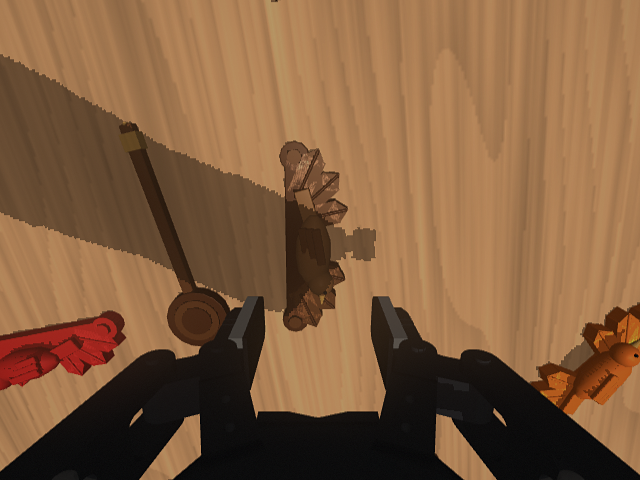

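Run:
```python
import cv2,numpy as np
a=cv2.imread("pics/w8.png")[130:340,250:390]
a=cv2.resize(a,None,fx=2.8,fy=2.8,interpolation=cv2.INTER_CUBIC)
cv2.imwrite("pics/c8.png",(255*(a/255.)**.5).astype(np.uint8))
```

```text
(no output)
```

View pics/c8.png

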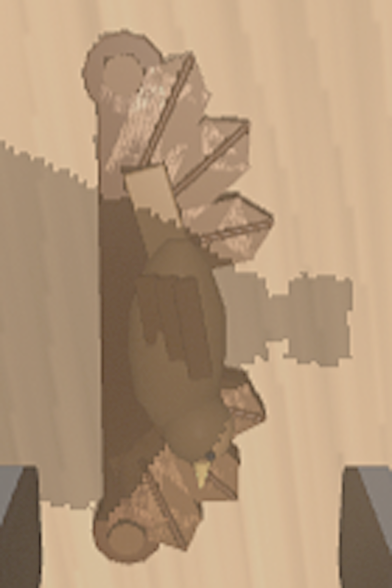

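Run:
```python
from h import *
P=[483.8,-327.6,124.8];r=[1.261,1.57,1.122]
D=np.array([np.cos(np.radians(82)),np.sin(np.radians(82)),0]);X=np.array([D[1],-D[0],0])
c=lambda x,y:(250+x/2.8,130+y/2.8)
for n,p,z in(("bird",c(179,335),22),("birdL",c(130,335),20),("birdR",c(228,335),20),("endT",c(120,30),8),("endB",c(125,563),8),("edge top",c(99,150),12),("edge bot",c(103,450),12),("leaf",c(272,220),12)):
    q=wp(P,r,p,z);print(n,q,"rel tcp x,y",((q-np.array(P))@X).round(1),((q-np.array(P))@D).round(1))
```

```text
bird [ 482.1 -325.1   22. ] rel tcp x,y -2.0 2.2
birdL [ 469.2 -324.    20. ] rel tcp x,y -15.0 1.5
birdR [ 494.7 -327.6   20. ] rel tcp x,y 10.8 1.5
endT [ 478.  -248.1    8. ] rel tcp x,y -16.8 77.9
endB [ 455.2 -398.4    8. ] rel tcp x,y -18.5 -74.1
edge top [ 468.2 -276.3   12. ] rel tcp x,y -22.6 48.6
edge bot [ 455.4 -359.2   12. ] rel tcp x,y -23.7 -35.2
leaf [ 510.1 -300.4   12. ] rel tcp x,y 22.3 30.6
```

Crop: the bird body spans x 130–228 and y 240–430, so it is 24 mm wide and centred at (482,-325.5), with the crest axis at about 81.5°. It is brown and carved side up. The gripper tips must stay above the 12 mm leaves.

```bash
python3 g.py 482 -325.5 29 -8.4
```

```text
t 20.45 tcp [ 483.9 -327.6  124.8] F [ 0.5 -0.3  0.4] op 49.8 q6 1.11
row [95.8, 1.7, -2.2] [0.4, 0.0, -0.1]
```

```bash
python3 -m pendant '[[[10,1.7,-2.2,0.4,0,-0.1,50],[28,1.7,-2.2,0.4,0,-0.1,50],[46,1.7,-2.2,0.4,0,-0.1,50],[62,1.7,-2.2,0.4,0,-0.1,50],[75,1.7,-2.2,0.4,0,-0.1,50],[84,1.7,-2.2,0.4,0,-0.1,50],[91,1.7,-2.2,0.4,0,-0.1,50],[94.5,1.7,-2.2,0.4,0,-0.1,50],[95.5,1.7,-2.2,0.4,0,-0.1,50],[95.5,1.7,-2.2,0.4,0,-0.1,50]]]' 40; python3 g.py 482 -325.5 29 -8.4
```

```text
time: 21.45
tcp_pos: [482.3, -325.7, 29.7]
tool_rot: [-0.794, 1.569, -0.941]
force: [0.0, -0.3, 0.6]
opening: 50.0
t 21.45 tcp [ 482.3 -325.7   29.7] F [ 0.  -0.3  0.6] op 50.0 q6 1.12
row [0.7, 0.2, -0.3] [0.0, 0.1, 0.1]
```

```bash
python3 -m pendant '[[[0.2,0.2,-0.3,0,0,0,15],[0.2,0.2,-0.3,0,0,0,15],[0.2,0.2,-0.3,0,0,0,15],[0.2,0.2,-0.3,0,0,0,15],[0.2,0.2,-0.3,0,0,0,15],[0.2,0.2,-0.3,0,0,0,15],[-15,0.2,-0.3,0,0,0,15],[-40,0.2,-0.3,0,0,0,15],[-70,0.2,-0.3,0,0,0,15],[-85,0.2,-0.3,0,0,0,15]]]' 40; python3 g.py 661 32 125 10.3
```

```text
time: 22.45
tcp_pos: [482.5, -325.6, 116.4]
tool_rot: [-0.574, 1.568, -0.72]
force: [0.5, -0.8, -0.5]
opening: 23.0
t 22.45 tcp [ 482.5 -325.6  116.4] F [ 0.5 -0.8 -0.5] op 23.0 q6 1.12
row [-9.0, 379.8, 124.5] [-18.7, 0.1, 0.1]
```

```bash
python3 -m pendant '[[[-1,26,9,-2,0.1,0.1,15],[-2,62,20,-4,0.1,0.1,15],[-3,104,34,-7,0.1,0.1,15],[-4,148,48,-10,0.1,0.1,15],[-5,192,63,-13,0.1,0.1,15],[-6,236,77,-16,0.1,0.1,15],[-7,280,92,-18,0.1,0.1,15],[-8,322,106,-18.7,0.1,0.1,15],[-9,356,117,-18.7,0.1,0.1,15],[-9,376,123.5,-18.7,0.1,0.1,15]]]' 40; python3 -m pendant '[[[0,4,1,0,0,0,15],[0,4,1,0,0,0,15],[0,4,1,0,0,0,15]]]';python3 - <<'E'
from h import *
cv2.imwrite("pics/w9.png",capture("wrist"))
E
python3 g.py 661 32.4 40 10.3
```

```text
time: 23.45
tcp_pos: [659.8, 31.7, 123.9]
tool_rot: [2.59, 1.57, 2.773]
force: [-1.3, -0.6, -1.1]
opening: 23.2
time: 23.75
tcp_pos: [659.0, 34.7, 123.2]
tool_rot: [-3.141, 1.568, -2.958]
force: [-0.2, -0.2, -0.6]
opening: 23.4
t 23.8 tcp [659.2  34.3 123.5] F [ 0.6 -0.1 -0. ] op 23.4 q6 1.44
row [83.5, -2.2, 1.6] [0.1, -0.1, 0.0]
```

View pics/w9.png

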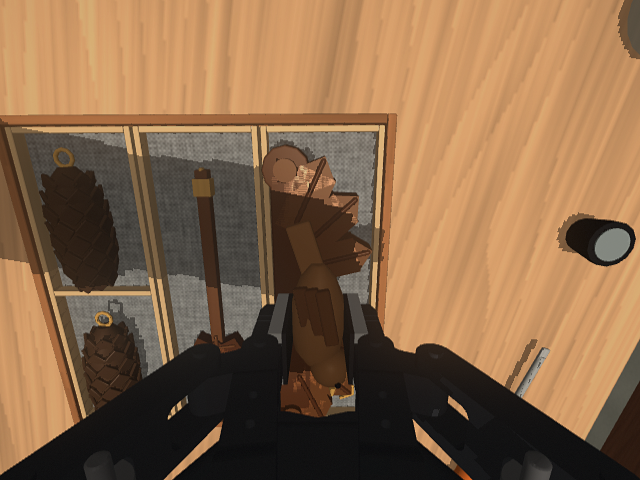

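Run:
```python
from h import *
P=[659.0,34.7,123.2];r=[-3.141,1.568,-2.958]
D=np.array([np.cos(np.radians(100.3)),np.sin(np.radians(100.3)),0]);X=np.array([D[1],-D[0],0]);o=np.array([585,-13,0])
for n,p,z in(("rim L inner",(269,133),20),("rim R inner",(381,133),20),("rim R low",(374,290),20),("end rim",(325,130),20),("crest L",(263,170),103),("crest top",(284,145),103),("leaf R",(371,252),104),("tcp",(317,330),104)):
    q=wp(P,r,p,z);print(n,q,((q-o)@X).round(1),((q-o)@D).round(1))
t=np.array(P)-o;print("tcp",(t@X).round(1),(t@D).round(1))
```

```text
rim L inner [612.9 110.1  20. ] 49.5 116.1
rim R inner [685.3 123.5  20. ] 123.1 116.4
rim R low [707.1  12.8  20. ] 124.7 3.6
end rim [648.8 118.6  20. ] 86.3 118.1
crest L [624.3  94.7 103. ] 57.9 98.9
crest top [631.7 106.7 103. ] 67.4 109.4
leaf R [679.1  66.9 104. ] 106.9 61.8
tcp [661.9  21.4 104. ] 81.8 20.1
tcp 81.3 33.7
```

```bash
python3 -m pendant '[[[8,-2,2.2,0.1,-0.1,0,15],[24,-2,2.2,0.1,-0.1,0,15],[42,-2,2.2,0.1,-0.1,0,15],[56,-2,2.2,0.1,-0.1,0,15],[67,-2,2.2,0.1,-0.1,0,15],[74,-2,2.2,0.1,-0.1,0,15],[79,-2,2.2,0.1,-0.1,0,15],[82,-2,2.2,0.1,-0.1,0,15],[83,-2,2.2,0.1,-0.1,0,15],[83,-2,2.2,0.1,-0.1,0,15]]]' 40; python3 g.py 661.6 32.5 39.5 10.3
```

```text
time: 24.8
tcp_pos: [661.9, 32.8, 40.9]
tool_rot: [-0.237, 1.57, -0.057]
force: [0.2, -0.4, -1.4]
opening: 23.2
t 24.8 tcp [661.9  32.8  40.9] F [ 0.2 -0.4 -1.4] op 23.2 q6 1.44
row [1.4, -0.3, -0.4] [0.0, 0.0, 0.0]
```

```bash
python3 -m pendant '[[[1,0,-0.4,0,0,0,15],[1.4,0,-0.4,0,0,0,15],[1.4,0,-0.4,0,0,0,38],[1.4,0,-0.4,0,0,0,38],[1.4,0,-0.4,0,0,0,38],[-4,0,-0.4,0,0,0,38],[-20,0,-0.4,0,0,0,38],[-50,0,-0.4,0,0,0,38],[-80,0,-0.4,0,0,0,38],[-100,0,-0.4,0,0,0,38]]]' 40; python3 g.py 450 330 240 10.3
```

```text
time: 25.8
tcp_pos: [662.4, 32.8, 143.9]
tool_rot: [-0.139, 1.567, 0.041]
force: [-0.0, 1.0, 0.6]
opening: 37.9
t 25.8 tcp [662.4  32.8 143.9] F [-0.   1.   0.6] op 37.9 q6 1.44
row [-96.9, 330.4, -155.4] [0.0, 0.2, 0.0]
```

Released. I'll back off to clear the view, then check from above.

```bash
python3 -m pendant '[[[-30,20,-10,0,0,0,38],[-60,50,-25,0,0,0,38],[-97,90,-42,0,0,0,38],[-97,130,-60,0,0,0,38],[-97,170,-80,0,0,0,38],[-97,210,-100,0,0,0,38],[-97,250,-118,0,0,0,38],[-97,290,-136,0,0,0,38],[-97,315,-148,0,0,0,38],[-97,330,-155,0,0,0,38]]]' 40; python3 -m pendant '[[[0,0,0,0,0,0,38],[0,0,0,0,0,0,38],[0,0,0,0,0,0,38]]]'
python3 - <<'E'
from h import *
f=lambda a,u0,u1,v0,v1,s:cv2.resize(a[v0:v1,u0:u1],None,fx=s,fy=s,interpolation=cv2.INTER_CUBIC)
t=capture("top");s=capture("scene")
cv2.imwrite("pics/f1.png",np.hstack([f(t,230,370,125,265,2.8),f(s,255,410,235,375,2.55)[:392,:400][:357] if 0 else cv2.resize(s[235:375,260:405],(400,392),interpolation=cv2.INTER_CUBIC)]))
cv2.imwrite("pics/f2.png",t)
E
```

```text
time: 26.8
tcp_pos: [448.9, 331.5, 240.8]
tool_rot: [-0.01, 1.566, 0.173]
force: [0.1, -1.3, -0.1]
opening: 37.9
time: 27.1
tcp_pos: [449.8, 330.5, 240.9]
tool_rot: [-0.096, 1.566, 0.085]
force: [0.2, 0.3, 0.2]
opening: 38.3
```

View pics/f1.png

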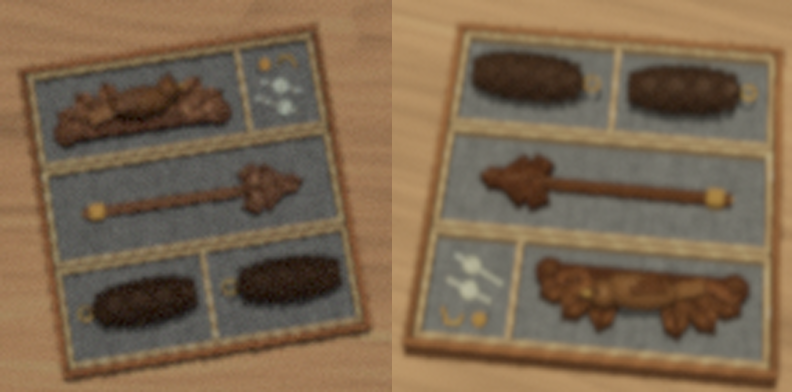

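View pics/f2.png

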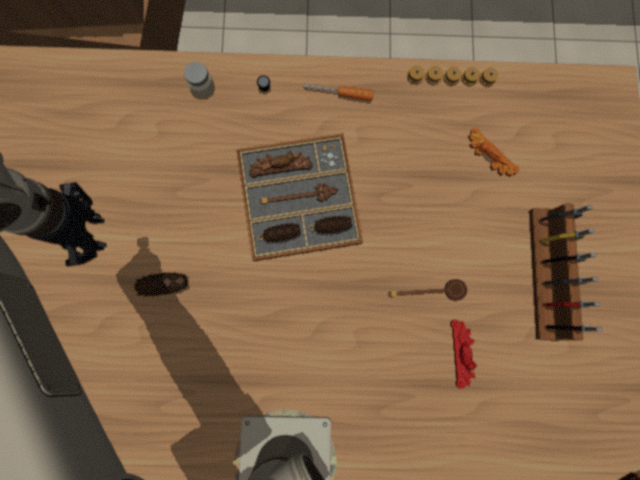

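All four parts lie lengthwise in their own bays with space around each: crest in the far bay beside the hands, leaf pendulum in the middle, one weight in each near bay. The big weight (162,284), the round pendulum (430,291) and the orange and red crests have not moved. Handing in.

```bash
python3 -c "from workcell import *; print(sign_off())"
```

```text
the job is handed in; nothing more can be done
None
```

The job is done and handed in at about 27 s of the 90 s allowed. The two small cone weights are in the two equal bays, the leaf-bob pendulum is in the undivided bay, and the brown bird top piece is in the long bay next to the hands.

- **Final check:** the top and scene pictures show all four parts lengthwise in their own bays and clear of the rims. The pendulum and top piece are carved side up.
- **Left alone:** the big cone weight, the round-bob pendulum and the orange and red look-alikes lie where they were.
- **Disagreements:** wrist and top-camera positions differed by 1–4 mm. For the crest bay the wrist view put the centre about 4 mm further out than the tray model, and I aimed between the two. The arm also overshoots by up to about 6 mm after long moves, so I added settle rows.
- **Forces:** the wrist force readings I took stayed below 5 N.

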